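# Seat the cash box in its cradle and hold its lock open

### The job

Lift the cash box over to the steel cradle and set it down gently, flat and square in the pocket with the lock on the cradle's front side. Then take the key with the round bow from the wooden key rest, ease it fully home in the lock (the pins are sticky, so it may want a wiggle and a firm push) and turn it a quarter clockwise so that the lid springs ajar; finish while still holding the key turned, because the lock springs back when let go. Leave the other key and everything else on the table alone.

Things in the scene. Friction and masses are not known exactly. Their poses are not given: they have to be found in the camera images.
- cashbox_mid (a point): Grey painted steel cash box, loose, 150 (x) x 190 (y) x 80 mm (z), 0.7 to 0.9 kg, standing on the table. This point is its centre, 40 mm above its underside. Its -x side is the front: a fixed ledge 44 mm deep along the front of the top carries the lock; the rest of the top is the lid, hinged at the rear (+x).
- handle (a point): Carrying handle on the cash box's lid: a black bar 12 mm wide (box x), 12 mm high, 90 mm long (box y). This point is the centre of the bar, 112 mm above the box's underside, straight above the box's centre and about above its centre of mass. 26 mm are free below the bar, 74 mm between its posts. The latched lid bears the weight of the box.
- lock (a point): Centre of the cash box's keyhole, at the lock's face: 83 mm above the box's underside, 53 mm in front (box -x) of its centre. Axes as the box. The keyhole is an 8 mm wide eye with side slots along box x (19 mm long over all, 4.2 mm wide, mouth bevelled to 10 mm). A key goes straight down 30 mm until its collar lies on the face.
- lock_plug (a joint): Turn of the lock's plug in rad: 0 at rest, grows clockwise seen from above, stop at 1.57. A spring turns it back with 0.04 to 0.15 N m; the key has about 0.1 rad of play in it. From about 1.1 the latch lets the lid go. Two sprung sticky pins resist the key about 8 and 4 mm before home (some 5 to 15 N). Only within about 3 mm of home is the key meant to turn; while turned it cannot be drawn out.
- cash_lid (a joint): Lid of the cash box in rad: 0 shut and latched, grows as it opens. When the latch is drawn a spring lifts it by itself to about 0.1 (its front edge rises about 10 mm).
- cradle: Steel cradle screwed to the table: plate 170 (x) x 210 (y) x 3 mm with four corner angles 16 mm high, flared out at the top to 22 mm. Origin: centre of its underside on the table. The pocket is 155 x 195 mm, 2.5 mm play all round; its floor is 3 mm above the origin. The box goes in with its axes along the cradle's; -x is the front side, towards the robot.
- key_rest: Wooden key rest, fixed, 50 (x) x 150 (y) x 36 mm high, with two wells (9 x 19 mm, 33 mm deep) at y = -37 and +37 mm, a key standing in each, its collar on the rest's top and the thickness of its bow along the rest's x. Origin: centre of its underside.
- key_bow (a point): Cash box key, loose, 40 g, upright in a well of the rest, tip down: its black bow is round (34 mm disc, 10 mm thick along the key's x). This point is the bow's centre, 32 mm above the collar's underside. Grip it across its thickness (flat for 26 mm across, 30 mm up). Steel blade 16 mm wide (key y), 3 mm thick, 18 mm long, V point; 6 mm neck above. It goes in the lock either way round.
- key_collar (a point): Underside of the cash box key's 18 mm round collar, on the key's axis, 30 mm above its tip; x along the blade's thickness, y along its width. In the rest it lies on the rest's top; it lies on the lock's face when the key is fully home.
- other_key_bow (a point): Another key, standing in the other well (which well varies): square black bow 28 x 28 x 10 mm. This point is the centre of its bow. Leave it.
- salt_dish: White ceramic salt dish, 76 mm across, 34 mm high, on the turntable; origin at the centre of its underside. Leave it.
- cruet: Green glass cruet, 66 mm across, 163 mm high, on the turntable; origin at the centre of its underside. Leave it.
- bucket_lid: Red plastic bucket lid, 200 mm across, 16 mm high, flat on the table; origin at the centre of its underside. Leave it.
- masher: Wooden masher, 281 mm long, lying on the table, head 76 mm across; origin on the table below its middle. Leave it.
Not all that is in view belongs to the job. Of the things that look like the part that bears cashbox_mid, take the one that is farthest from the robot's base at the start.

How it is judged:
On the way, in this order (a step that is already met when the one before it is completed fails the run):
1. the cash box sits flat and square in the cradle, lock to the front, let go (horizontal distance between cashbox_mid and cradle below 0.005 m and z of cashbox_mid in the frame of cradle below 0.045 m and angle between the x axis of cashbox_mid and the x axis of cradle, either way round below 0.05 rad and x of lock in the frame of cradle below -0.04 m and contact force between the fingers and cashbox below 0.1 N), for 0.2 s.
2. the round-bowed key is fully home in the lock (z of key_collar in the frame of lock below 0.004 m and horizontal distance between key_collar and lock below 0.004 m), for 0.1 s.
3. the key is turned a quarter and the lid has sprung ajar (value of joint lock_plug above 1.2 rad and value of joint cash_lid above 0.04 rad), for 0.1 s.
At the end, for the whole second after the job is handed in: Box in the cradle, lock to the front (centre within 6 mm, square within 0.05 rad, at most 3 mm high); key in the lock (collar within 4 mm of the face), gripped by the fingers (over 2 N), plug held past 1.2 rad, lid sprung ajar (0.04 to 0.3 rad) (all of step 2 and all of step 3 and value of joint cash_lid below 0.3 rad and contact force between the fingers and key above 2 N and horizontal distance between cashbox_mid and cradle below 0.006 m and z of cashbox_mid in the frame of cradle below 0.046 m and angle between the x axis of cashbox_mid and the x axis of cradle, either way round below 0.05 rad and x of lock in the frame of cradle below -0.04 m); the arm keeps its last pose, push and grip.
It fails at once if the cash box is dropped (moves faster than 0.6 m/s with its underside within 40 mm of the table) (linear speed of cashbox above 0.6 m/s and height (world z) of cashbox_mid below 0.08 m).
It fails at once if the cash box is tipped more than 35 degrees (angle between cashbox_mid's own z axis and vertical above 0.61 rad).
It fails at once if the other key is taken or moved by more than 20 mm (distance of other_key_bow from where it was at the start of the episode above 0.02 m).
It fails at once if the salt dish, the cruet, the bucket lid or the masher is moved by more than 30 mm (distance of any of salt_dish, cruet, bucket_lid, masher from where it was at the start of the episode above 0.03 m).
It also fails if it takes over 53 s, if anything falls off the work surface, if the arm or the gripper's body presses on something with over 40 N, if the wrist force passes 120 N, or if a joint passes its speed limit or range.

### The arm

A 7-joint arm with a two-finger parallel gripper is mounted at the origin on the work surface. World frame = base frame: x ahead of the robot, y to its left, z up, the work surface at z = 0. Lengths are in m, angles in rad, forces in N, time in s.
With the tool pointing down it reaches from about 0.425 to 0.925 m from the base axis. Payload 6.8 kg.
Tool frame: the origin (TCP) lies at the very end of the fingers, on their centre line; the grasp point (between the pads) lies 19 mm behind it; z points along the fingers, y is the line along which they close (so a half turn about z gives the same grasp; the last joint's range is limited). The gripper opens to 88 mm and grips with 3 to 60 N. Pads are 20 mm wide; open, the fingers measure 115 mm over their backs; the gripper's body (75 mm by 178 mm) begins 61 mm behind the grasp point.
Start: joints at [1.008, 0.477, 0.022, 1.555, -0.011, 1.109, -0.083], TCP at [0.297, -0.606, 0.223] pointing down, gripper open.
Joint ranges: [-2.96, 2.96], [-0.34, 2.1], [-1.41, 1.46], [0.24, 2.44], [-1.37, 4.51], [0.17, 1.92], [-2.96, 2.96]. Speed limits (rad/s): [2.39, 2.39, 3.14, 3.14, 3.14, 3.14, 3.14].

### API

Orientations are given as a unit quaternion [x, y, z, w].
In Python, from cell import env gives the robot as it stands.
- The arm moves only by the tool send_rows, never from a script. Its argument "motion" is one flat list of numbers, 7 for each row, row after row: the closure, from 0 (fully open) to 1 (shut), then the shift along the tool's x, y, z normalised to -1 to 1, where 1 is 0.08 m, then the turn, a rotation vector about the tool's x, y, z normalised to -1 to 1, where 1 is 0.5 rad. In form: [gripper, dx, dy, dz, wx, wy, wz, gripper, dx, dy, dz, wx, wy, wz, ...]. A call has 1 to 20 rows; each row is the pose to reach, as a shift and turn from the pose commanded when the call began, along the tool's axes at that moment; what a row does not reach only later rows make up. A row lasts 1/12 s, in which the tool goes at most 41.7 mm and 7.16 degrees, less where a joint would pass 70% of its speed; a pose out of reach is approached as far as the arm can. A call with a number of a shift or a turn outside -1 to 1 is refused whole. A call with a gripper value outside its range is refused whole. The fingers move at their own pace and stop on an object; "force" is the grip in N (left out, the last holds). Time passes only in rows, so rows that repeat a pose let the fingers close. It gives the time, the measured TCP pose, the force, the opening and the grip force at its end, in the units of the state.
- env.get_obs(): the state, without advancing time (a new reading comes with each control period).
- env.grab_frame(name): name is "scene" or "top" or "wrist"; returns the picture (480x640x3 uint8, blue, green, red); there is no depth.
- env.get_calibration(name): a dict with "camera_matrix" (3x3 intrinsics, pixels), "R" (3x3) and "t" (3): a world point X has camera coordinates R X + t. Camera axes: x right, y down, z forward; pixel columns grow to the right and rows downward; lengths in m; the calibration is good to about 2 mm. A picture is of the moment at which its call begins: read the wrist's pose just before it. get_calibration takes no time and is no camera call; for the wrist camera it gives the pose at the moment of the call.
- env.close_job(): hands the job in; it is judged then, once.
Trained networks look in the newest picture that a camera, given by its name, has taken for a name from the list of things; names that differ only in an ending like _2 or _b are one class to them, and where a whole thing is asked for, a point or a joint stands for the part that bears it (a point fixed in the world has none). Each returns a list of dicts, best first, with "confidence" (0 to 1); they miss things now and then, are a little off and sometimes report something else, mostly with a low value. They report only what shows in the picture. A call takes as long as a camera call. They do not tell look-alikes from the thing itself.
- env.recognise(thing, camera): "xyz" ([x, y, z] in m, in world coordinates, good to about 4 mm: the middle of the surface that is visible of it).
- env.pinpoint(thing, camera): "xyz" ([x, y, z] in m, in world coordinates, good to about 4 mm: a listed point, or the origin of a listed thing).
The state is a dict: "time_s": time; "joint_pos": joint angles; "joint_vel": joint speeds; "joint_efforts": joint torques, N m; "position": TCP position; "tool_rot": TCP orientation; "contact_force": force on the tool from outside, world axes, zero at the start; "torque": the same for the moment, N m; "finger_gap": finger opening in m; "grip_force": force on a finger pad.
Only numpy, scipy, OpenCV 4.12 (cv2) and the standard library are available. Lean on these libraries where they do the work, as an engineer would, in place of code of your own. Each camera call takes 0.05 s, during which the arm holds its last target. There are 200 camera calls.

## Working session

There is one attempt and no reset: what is moved stays moved. The work goes in short steps, Python scripts to look and compute and a tool call to move; the robot and the scene stay as the last step left them, time stands still between calls to the robot, and variables do not carry over. Pictures are saved under pics/ and viewed, at most 14 in all, crops included, and the job is handed in when it is done.

Besides the shell and the picture viewer there is one more tool, called after "Request:" in YAML: its name, and indented under it one key for each argument. send_rows: Moves the arm, as the interface text tells. Its arguments: {"type":"object","properties":{"motion":{"type":"array","items":{"type":"number"}},"force":{"type":"number"}},"required":["motion"]}

```bash
mkdir -p pics; cat > h.py <<'E'
import numpy as np, cv2
from scipy.spatial.transform import Rotation as Ro
from cell import env
def see(things,cam,fn='pinpoint'):
    for t in things:
        for d in getattr(env,fn)(t,cam)[:4]: print(cam,t,np.round(d['xyz'],4),round(d['confidence'],2))
def st():
    o=env.get_obs(); print(o['time_s'],np.round(o['position'],4),np.round(o['tool_rot'],4),np.round(o['joint_pos'],3),'F',np.round(o['contact_force'],1),'T',np.round(o['torque'],2),o['finger_gap'],o['grip_force']); return o
def rel(p,yaw=None):
    "shift in tool units to world TCP p; turn about tool z so the tool's y lies along world yaw"
    o=env.get_obs(); R=Ro.from_quat(o['tool_rot']).as_matrix()
    print('shift/0.08',np.round(R.T@(np.array(p)-o['position'])/0.08,4))
    if yaw is not None:
        d=R.T@np.array([np.cos(yaw),np.sin(yaw),0]); a=np.arctan2(-d[0],d[1]); a=(a+np.pi/2)%np.pi-np.pi/2
        print('wz/0.5',a/0.5)
def pix(X,cam):
    c=env.get_calibration(cam); x=c['R']@np.array(X)+c['t']; u=c['camera_matrix']@x; return u[:2]/u[2]
def ray(u,v,z,cam):
    c=env.get_calibration(cam); d=c['R'].T@np.linalg.solve(c['camera_matrix'],[u,v,1]); o=-c['R'].T@c['t']
    return o+d*(z-o[2])/d[2]
E
python3 - <<'E'
from h import *
st()
for c in ['scene','top']:
    im=env.grab_frame(c); cv2.imwrite(f'pics/{c}0.png',im)
see(['cashbox_mid','handle','lock','cradle','key_rest','key_bow','other_key_bow','key_collar','salt_dish','cruet','bucket_lid','masher'],'top')
see(['cashbox_mid','handle','lock','cradle','key_bow','other_key_bow'],'scene')
E
```

```text
0.0 [ 0.2963 -0.6059  0.2217] [ 9.743e-01  2.255e-01 -3.000e-04 -8.000e-04] [ 1.008  0.478  0.022  1.556 -0.011  1.109 -0.083] F [-0.1 -0.4 -0.3] T [ 0.   -0.01  0.05] 0.08789275948914967 0.0
top cashbox_mid [0.2737 0.2306 0.0348] 0.9
top cashbox_mid [ 0.3071 -0.1951  0.0392] 0.69
top handle [0.273  0.2336 0.1093] 0.94
top handle [ 0.3047 -0.1931  0.1112] 0.87
top handle [0.513  0.1869 0.1119] 0.56
top lock [0.2188 0.224  0.0835] 0.93
top lock [0.4592 0.1798 0.0809] 0.91
top lock [ 0.3593 -0.202   0.0875] 0.55
top cradle [ 0.5648 -0.143   0.0008] 0.69
top key_rest [ 0.5033 -0.3967  0.0024] 0.64
top key_rest [0.4581 0.1817 0.0836] 0.25
top key_bow [0.5133 0.1862 0.1121] 0.57
top key_bow [ 0.5453 -0.3883  0.0695] 0.55
top other_key_bow [ 0.4727 -0.404   0.0639] 0.48
top key_collar [ 0.5426 -0.3848  0.0388] 0.48
top salt_dish [0.5329 0.4314 0.029 ] 0.97
top cruet [0.531  0.5564 0.0239] 0.7
top bucket_lid [ 0.7311  0.2943 -0.0011] 0.61
top masher [ 0.7665 -0.0063 -0.0015] 0.65
scene cashbox_mid [0.5119 0.1843 0.0464] 0.76
scene cashbox_mid [ 0.3078 -0.1938  0.0398] 0.73
scene cashbox_mid [0.2762 0.2292 0.0353] 0.63
scene handle [0.2776 0.2266 0.115 ] 0.95
scene handle [ 0.3085 -0.1914  0.1097] 0.93
scene handle [0.5151 0.1826 0.1112] 0.58
scene lock [ 0.3554 -0.2039  0.0813] 0.94
scene lock [0.463  0.1823 0.0818] 0.6
scene cradle [ 0.5643 -0.1423  0.0008] 0.63
scene key_bow [ 0.5401 -0.3871  0.0695] 0.66
scene other_key_bow [ 0.4738 -0.4105  0.0719] 0.66
```

View pics/top0.png

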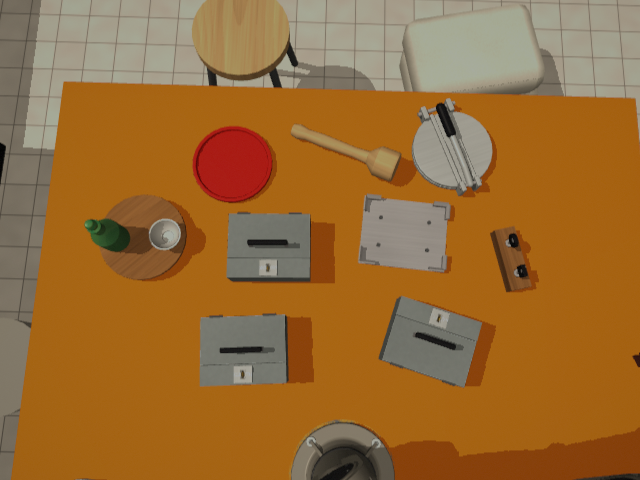

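View pics/scene0.png

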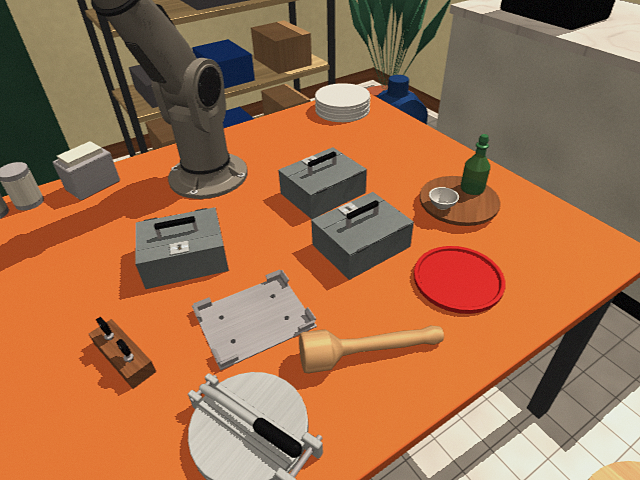

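The top view shows three boxes, centred near px (268,245), (243,350) and (432,340). The target is the one at (268,245): its radius is 0.55 m against 0.36 m for the others. The cradle is at (405,235), slightly rotated. The key rest is at (512,260), with the round key being the far one. Next I'll measure the yaws.

```bash
python3 - <<'E'
from h import *
im=cv2.imread('pics/top0.png')
hsv=cv2.cvtColor(im,cv2.COLOR_BGR2HSV)
def rect(mask,x0,x1,y0,y1,z,name):
    m=np.zeros_like(mask); m[y0:y1,x0:x1]=mask[y0:y1,x0:x1]
    cs,_=cv2.findContours(m,cv2.RETR_EXTERNAL,cv2.CHAIN_APPROX_NONE); c=max(cs,key=cv2.contourArea)
    b=cv2.boxPoints(cv2.minAreaRect(c)); P=np.array([ray(u,v,z,'top') for u,v in b])[:,:2]
    for i in range(2):
        d=P[i+1]-P[i]; print(name,'len',np.round(np.linalg.norm(d),3),'ang',np.round(np.arctan2(d[1],d[0]),3))
    print('  centre',P.mean(0).round(4))
grey=((hsv[...,1]<110)&(hsv[...,2]>60)).astype(np.uint8)*255
dark=(im.max(2)<60).astype(np.uint8)*255
rect(grey,350,460,185,280,0.012,'cradle')
rect(grey,220,320,205,290,0.08,'box')
rect(dark,240,295,232,252,0.118,'handle')
brown=((hsv[...,0]<20)&(hsv[...,2]<150)&(hsv[...,1]>80)).astype(np.uint8)*255
rect(brown,485,540,222,296,0.036,'rest(with shadow?)')
cv2.imwrite('pics/c1.png',cv2.resize(im[180:300,340:540],None,fx=4,fy=4,interpolation=cv2.INTER_CUBIC))
E
```

```text
cradle len 0.177 ang -0.094
cradle len 0.221 ang -1.656
  centre [ 0.5657 -0.1441]
box len 0.191 ang -1.543
box len 0.153 ang -3.111
  centre [0.5113 0.1834]
handle len 0.089 ang -1.544
handle len 0.011 ang -3.103
  centre [0.5099 0.182 ]
rest(with shadow?) len 0.088 ang -1.276
rest(with shadow?) len 0.161 ang -2.924
  centre [ 0.5032 -0.403 ]
```

View pics/c1.png

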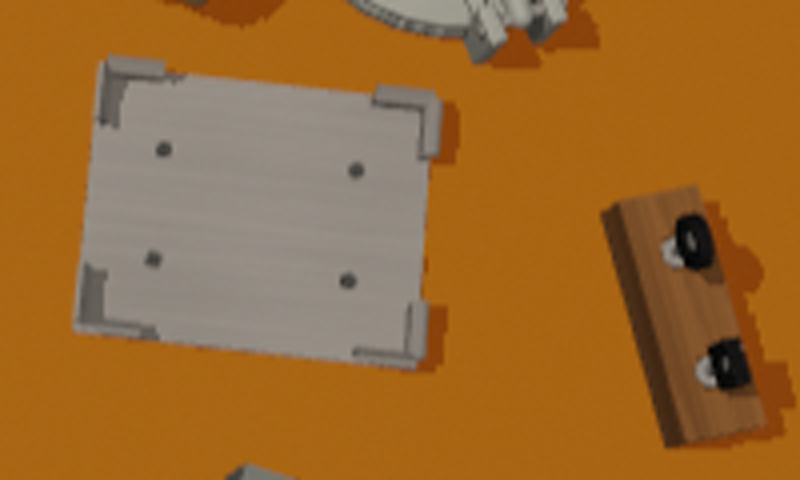

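Request:
send_rows:
  motion: [0, 0, 0, -0.6, 0, 0, 0, 0, 0.6, -0.8, -0.6, 0, 0, -0.2, 0, 1, -1, -0.6, 0, 0, -0.25]

```text
time_s: 1.25
position: [0.319, -0.5299, 0.2718]
tool_rot: [0.958, 0.285, -0.0, 0.003]
contact_force: [0.6, 0.0, 0.2]
finger_gap: 0.0878
grip_force: 0.0
```

Request:
send_rows:
  motion: [0, 1, -1, 0, 0, 0, -0.6, 0, 1, -1, 0, 0, 0, -0.6, 0, 1, -1, 0, 0, 0, -0.6]

```text
time_s: 1.5
position: [0.3451, -0.413, 0.2696]
tool_rot: [0.903, 0.43, 0.0, -0.0]
contact_force: [-0.1, 0.8, -0.3]
finger_gap: 0.088
grip_force: 0.0
```

Request:
send_rows:
  motion: [0, 1, -0.4, 0, 0, 0, -0.6, 0, 1, -0.4, 0, 0, 0, -0.6, 0, 1, -0.4, 0, 0, 0, -0.6]

```text
time_s: 1.75
position: [0.3735, -0.3272, 0.2699]
tool_rot: [0.827, 0.563, 0.001, -0.0]
contact_force: [-0.0, 0.5, -0.0]
finger_gap: 0.0876
grip_force: 0.0
```

Request:
send_rows:
  motion: [0, 1, 0, 0, 0, 0, -0.84, 0, 1, 0, 0, 0, 0, -0.84, 0, 1, 0, 0, 0, 0, -0.84, 0, 1, 0, 0, 0, 0, -0.84]

```text
time_s: 2.08
position: [0.4021, -0.2583, 0.2698]
tool_rot: [0.693, 0.721, 0.0, 0.0]
contact_force: [-0.3, -0.4, 0.1]
finger_gap: 0.0875
grip_force: 0.0
```

Request:
send_rows:
  motion: [0, 1, 0.2, 0, 0, 0, 0, 0, 1, 0.2, 0, 0, 0, 0]

```text
time_s: 2.25
position: [0.4144, -0.1806, 0.2695]
tool_rot: [0.698, 0.716, 0.0, 0.0]
contact_force: [0.5, 0.2, -0.3]
finger_gap: 0.088
grip_force: 0.0
```

Request:
send_rows:
  motion: [0, 1, 0.4, 0, 0, 0, 0, 0, 1, 0.4, 0, 0, 0, 0, 0, 1, 0.4, 0, 0, 0, 0]

```text
time_s: 2.5
position: [0.4465, -0.0918, 0.2703]
tool_rot: [0.693, 0.721, 0.002, 0.0]
contact_force: [0.6, 0.8, -0.5]
finger_gap: 0.088
grip_force: 0.0
```

Request:
send_rows:
  motion: [0, 1, 0.4, 0, 0, 0, 0, 0, 1, 0.4, 0, 0, 0, 0, 0, 1, 0.4, 0, 0, 0, 0]

```text
time_s: 2.75
position: [0.4758, -0.0111, 0.2702]
tool_rot: [0.694, 0.72, 0.002, -0.0]
contact_force: [0.4, 1.0, -0.2]
finger_gap: 0.088
grip_force: 0.0
```

Request:
send_rows:
  motion: [0, 1, 0.2, 0, 0, 0, 0, 0, 1, 0.2, 0, 0, 0, 0, 0, 1, 0.2, 0, 0, 0, 0]

```text
time_s: 3.0
position: [0.488, 0.07, 0.2702]
tool_rot: [0.693, 0.721, 0.002, -0.001]
contact_force: [0.9, 1.3, -0.1]
finger_gap: 0.0878
grip_force: 0.0
```

Request:
send_rows:
  motion: [0, 1, 0.2, 0, 0, 0, 0, 0, 1, 0.2, 0, 0, 0, 0, 0, 1, 0.2, 0, 0, 0, 0, 0, 1, 0.2, 0, 0, 0, 0]

```text
time_s: 3.33
position: [0.5011, 0.1445, 0.2694]
tool_rot: [0.695, 0.719, 0.0, -0.0]
contact_force: [-0.6, -0.7, -1.3]
finger_gap: 0.0879
grip_force: 0.0
```

```bash
python3 - <<'E'
from h import *
st(); im=env.grab_frame('wrist'); cv2.imwrite('pics/w1.png',im)
see(['handle','lock','cashbox_mid'],'wrist')
see(['handle'],'scene')
dark=(im.max(2)<60).astype(np.uint8)*255
print(pix([.511,.183,.118],'wrist'))
c=env.get_calibration('wrist');print(c['R'].round(3),(-c['R'].T@c['t']).round(3))
E
```

```text
3.3333 [0.5011 0.1445 0.2694] [ 6.949e-01  7.191e-01  4.000e-04 -4.000e-04] [ 0.158  0.241 -0.651  1.828  0.16   1.125 -0.514] F [-0.6 -0.7 -1.3] T [-0.07 -0.06  0.04] 0.08790313548223042 0.0
wrist handle [0.2726 0.2307 0.1107] 0.76
wrist handle [0.5163 0.1852 0.1114] 0.58
wrist lock [0.4631 0.1852 0.0858] 0.78
scene handle [0.2776 0.2266 0.115 ] 0.95
scene handle [ 0.3085 -0.1914  0.1097] 0.93
scene handle [0.5151 0.1826 0.1112] 0.58
[339.84940842 168.33020363]
[[ 1.     0.026 -0.001]
 [ 0.025 -0.965  0.261]
 [ 0.005 -0.261 -0.965]] [0.499 0.213 0.433]
```

View pics/w1.png

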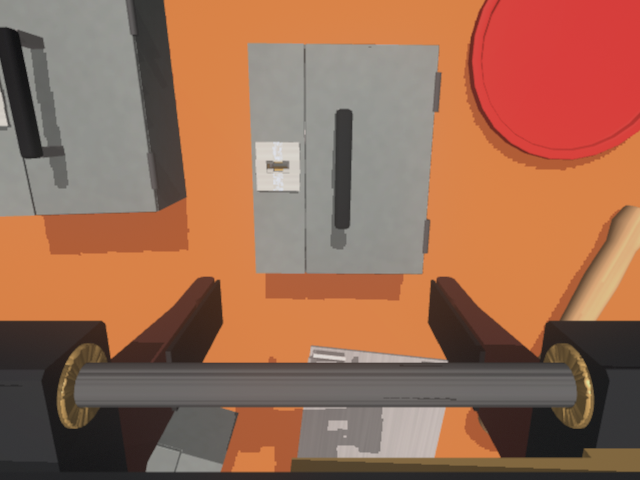

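The wrist view shows the handle bar between (344,109) and (343,229), and the keyhole at (278,166). The box is the expected one.

```bash
python3 - <<'E'
from h import *
im=cv2.imread('pics/w1.png')
A=ray(344,110,.118,'wrist');B=ray(342.5,228,.118,'wrist');print(A,B,(A+B)/2,np.linalg.norm(A-B),np.arctan2(*(A-B)[[1,0]])-np.pi/2)
K=ray(278,166,.083,'wrist');print('lock',K)
for p in [(249,44),(438,44),(422,273),(257,273)]: print(ray(*p,.08,'wrist').round(4))
print(env.get_obs()['joint_pos'].round(3) if hasattr(env.get_obs()['joint_pos'],'round') else '')
E
```

```text
[0.51252942 0.22501145 0.118     ] [0.5147068  0.13687426 0.118     ] [0.51361811 0.18094286 0.118     ] 0.08816408295263488 0.024699479373504696
lock [0.46055819 0.18026644 0.083     ]
[0.4379 0.2739 0.08  ]
[0.5858 0.2777 0.08  ]
[0.5898 0.0879 0.08  ]
[0.4409 0.0839 0.08  ]
[ 0.162  0.239 -0.648  1.83   0.16   1.125 -0.515]
```

Request:
send_rows:
  motion: [0, 0.3, 0.17, 0, 0, 0, 0.02, 0, 0.3, 0.17, 0.3, 0, 0, 0.02, 0, 0.3, 0.17, 0.6, 0, 0, 0.02, 0, 0.3, 0.17, 0.6, 0, 0, 0.02, 0, 0.3, 0.17, 0.6, 0, 0, 0.02]

```text
time_s: 4.0
position: [0.5136, 0.1653, 0.2207]
tool_rot: [0.701, 0.713, -0.001, -0.0]
contact_force: [0.5, 0.2, 0.8]
finger_gap: 0.0881
grip_force: 0.0
```

```bash
python3 - <<'E'
from h import *
st(); rel([.5137,.1813,.093],.025)
E
```

```text
4.0 [0.5136 0.1653 0.2207] [ 7.008e-01  7.133e-01 -1.300e-03 -5.000e-04] [ 0.099  0.325 -0.641  1.846  0.222  1.045 -0.612] F [0.5 0.2 0.8] T [-0.03 -0.09  0.03] 0.08810916213880632 0.0
shift/0.08 [0.2015 0.009  1.5964]
wz/0.5 -0.01474477751982528
```

Request:
send_rows:
  motion: [0, 0.2, 0.01, 0.4, 0, 0, 0, 0, 0.2, 0.01, 0.8, 0, 0, 0, 0, 0.2, 0.01, 0.8, 0, 0, 0, 0, 0.2, 0.01, 0.8, 0, 0, 0]

```text
time_s: 4.33
position: [0.5146, 0.182, 0.1579]
tool_rot: [0.701, 0.714, -0.001, -0.0]
contact_force: [-0.6, -0.5, 0.4]
finger_gap: 0.0876
grip_force: 0.0
```

Request:
send_rows:
  motion: [0, 0, 0, 0.4, 0, 0, 0, 0, 0, 0, 0.8, 0, 0, 0, 0, 0, 0, 0.8, 0, 0, 0, 0, 0, 0, 0.8, 0, 0, 0]

```text
time_s: 4.67
position: [0.5153, 0.1824, 0.0948]
tool_rot: [0.701, 0.713, -0.0, 0.0]
contact_force: [0.2, 0.7, 0.0]
finger_gap: 0.0876
grip_force: 0.0
```

```bash
python3 - <<'E'
from h import *
st(); rel([.5137,.1813,.093],.025)
E
```

```text
4.6667 [0.5153 0.1824 0.0948] [ 7.007e-01  7.135e-01 -1.000e-04  1.000e-04] [ 0.003  0.493 -0.58   1.943  0.367  0.81  -0.761] F [0.2 0.7 0. ] T [-0.01 -0.1   0.  ] 0.0875572759639659 0.0
shift/0.08 [-0.0129 -0.0197  0.0226]
wz/0.5 -0.013799995447656421
```

Request:
send_rows:
  motion: [1, 0, -0.015, 0, 0, 0, 0, 1, 0, -0.015, 0, 0, 0, 0, 1, 0, -0.015, 0, 0, 0, 0, 1, 0, -0.015, 0, 0, 0, 0, 1, 0, -0.015, 0, 0, 0, 0, 1, 0, -0.015, 0, 0, 0, 0, 1, 0, -0.015, 0, 0, 0, 0, 1, 0, -0.015, 0, 0, 0, 0]
  force: 55

```text
time_s: 5.33
position: [0.5135, 0.1827, 0.0934]
tool_rot: [0.7, 0.714, -0.0, 0.0]
contact_force: [0.2, 0.2, -0.1]
finger_gap: 0.0382
grip_force: 0.0
```

```bash
python3 - <<'E'
from h import *
st()
E
```

```text
5.3333 [0.5135 0.1827 0.0934] [ 0.7004  0.7138 -0.      0.    ] [ 0.002  0.493 -0.581  1.948  0.368  0.806 -0.764] F [ 0.2  0.2 -0.1] T [-0.03 -0.11 -0.  ] 0.03820714233916679 0.0
```

Request:
send_rows:
  motion: [1, 0, 0, 0, 0, 0, 0, 1, 0, 0, 0, 0, 0, 0, 1, 0, 0, 0, 0, 0, 0, 1, 0, 0, 0, 0, 0, 0, 1, 0, 0, 0, 0, 0, 0, 1, 0, 0, -0.05, 0, 0, 0, 1, 0, 0, -0.15, 0, 0, 0, 1, 0, 0, -0.3, 0, 0, 0, 1, 0, 0, -0.5, 0, 0, 0, 1, 0, 0, -0.75, 0, 0, 0, 1, 0, 0, -0.9, 0, 0, 0, 1, 0, 0, -0.9, 0, 0, 0]

```text
time_s: 6.33
position: [0.5151, 0.1837, 0.1686]
tool_rot: [0.7, 0.714, 0.002, 0.001]
contact_force: [0.5, 0.8, -7.0]
finger_gap: 0.0117
grip_force: 55.0
```

```bash
python3 - <<'E'
from h import *
st(); env.grab_frame('top'); see(['handle','cradle'],'top')
rel([.5655,-.1435,.167],-0.09)
E
```

```text
6.3333 [0.5151 0.1837 0.1686] [0.7004 0.7137 0.0024 0.0012] [ 0.048  0.394 -0.628  1.889  0.284  0.942 -0.693] F [ 0.5  0.8 -7. ] T [ 0.17 -0.36 -0.03] 0.011719240153249063 54.9929416179657
top handle [0.274  0.2344 0.1111] 0.97
top handle [ 0.3026 -0.1912  0.1096] 0.95
top cradle [ 0.5645 -0.1421  0.0044] 0.86
shift/0.08 [-4.0832  0.5808 -0.0255]
wz/0.5 0.21751758880627747
```

Request:
send_rows:
  motion: [1, -0.25, 0.04, 0, 0, 0, 0.02, 1, -0.6, 0.08, 0, 0, 0, 0.04, 1, -0.95, 0.14, 0, 0, 0, 0.05]

```text
time_s: 6.73
position: [0.5247, 0.1067, 0.164]
tool_rot: [0.708, 0.706, -0.001, -0.001]
contact_force: [0.9, -1.0, -7.6]
finger_gap: 0.0115
grip_force: 55.0
```

Request:
send_rows:
  motion: [1, -0.35, 0.04, 0, 0, 0, 0.02, 1, -0.7, 0.1, 0, 0, 0, 0.04, 1, -1, 0.14, 0, 0, 0, 0.06]

```text
time_s: 6.98
position: [0.536, 0.0243, 0.1639]
tool_rot: [0.72, 0.694, -0.001, -0.001]
contact_force: [-0.4, -0.1, -8.0]
finger_gap: 0.0117
grip_force: 55.0
```

Request:
send_rows:
  motion: [1, -0.35, 0.04, 0, 0, 0, 0.02, 1, -0.7, 0.1, 0, 0, 0, 0.04, 1, -1, 0.14, 0, 0, 0, 0.06]

```text
time_s: 7.23
position: [0.5442, -0.0558, 0.1638]
tool_rot: [0.731, 0.683, -0.001, -0.001]
contact_force: [-0.1, -0.3, -7.8]
finger_gap: 0.0114
grip_force: 55.0
```

Request:
send_rows:
  motion: [1, -0.3, 0.04, 0, 0, 0, 0.02, 1, -0.6, 0.1, 0, 0, 0, 0.04, 1, -0.8, 0.12, 0, 0, 0, 0.05, 1, -0.9, 0.12, 0, 0, 0, 0.05, 1, -0.9, 0.12, 0, 0, 0, 0.05, 1, -0.9, 0.12, 0, 0, 0, 0.05]

```text
time_s: 7.73
position: [0.5495, -0.1246, 0.1648]
tool_rot: [0.738, 0.674, 0.0, -0.001]
contact_force: [0.2, 0.3, -8.9]
finger_gap: 0.0114
grip_force: 55.0
```

```bash
python3 - <<'E'
from h import *
for cam in ['top','scene']:
    im=cv2.imread(f'pics/{cam}0.png'); hsv=cv2.cvtColor(im,cv2.COLOR_BGR2HSV)
    g=cv2.cvtColor(im,cv2.COLOR_BGR2GRAY).astype(float)
    # predicted holes, search local darkest blob
    if cam=='top': H=[((x+.5)/4-.5+340,(y+.5)/4-.5+180) for x,y in [(163,150),(356,170),(347,281),(153,259)]]
    else: H=[(256,283),(272,303),(227,321),(234,341)]
    P=[]
    for u,v in H:
        u0,v0=int(round(u)),int(round(v)); r=4 if cam=='top' else 7
        p=g[v0-r:v0+r+1,u0-r:u0+r+1]; w=np.clip(np.median(p)-12-p,0,None)
        yy,xx=np.mgrid[-r:r+1,-r:r+1]; c=(u0+(w*xx).sum()/w.sum(),v0+(w*yy).sum()/w.sum())
        P.append(ray(*c,.003,cam)[:2]); print(cam,np.round(c,2),P[-1].round(4))
    print(np.mean(P,0).round(4))
st()
cv2.imwrite('pics/s1.png',cv2.resize(cv2.imread('pics/scene0.png')[260:370,180:330],None,fx=5,fy=5,interpolation=cv2.INTER_CUBIC))
E
```

```text
top [380.48 216.95] [ 0.6049 -0.0846]
top [428.6  222.21] [ 0.5948 -0.2043]
top [426.47 249.82] [ 0.5248 -0.1982]
top [377.88 244.44] [ 0.5351 -0.0785]
[ 0.5649 -0.1414]
scene [262.18 282.87] [ 0.4894 -0.0776]
scene [272.15 296.45] [ 0.5382 -0.0789]
scene [221.29 317.  ] [ 0.5271 -0.1956]
scene [232.72 340.78] [ 0.5966 -0.202 ]
[ 0.5378 -0.1385]
7.7333 [ 0.5495 -0.1246  0.1648] [ 7.383e-01  6.744e-01  1.000e-04 -8.000e-04] [ 0.515  0.406 -0.507  1.855  0.238  0.942 -0.189] F [ 0.2  0.3 -8.9] T [ 0.03 -0.12 -0.  ] 0.011449973075631486 54.99277889728546
```

View pics/s1.png

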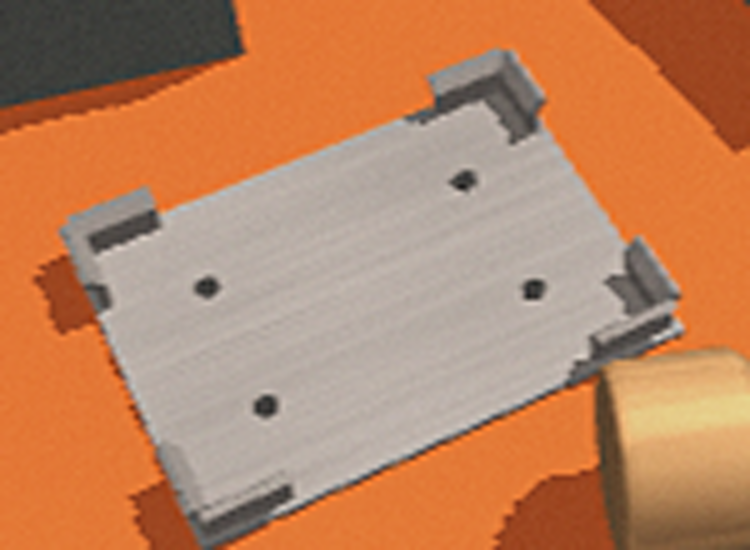

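```bash
python3 - <<'E'
from h import *
P=[ray(180+(x+.5)/5-.5,260+(y+.5)/5-.5,.003,'scene')[:2] for x,y in [(463,181),(534,289),(207,287),(265,406)]]
print(np.round(P,4),np.mean(P,0))
# current handle in top & scene vs TCP
o=st()
for cam in ['top','scene']:
    im=env.grab_frame(cam); cv2.imwrite(f'pics/{cam}2.png',im)
    see(['lock','cradle'],cam)
    print(pix([o['position'][0],o['position'][1],o['position'][2]+.025],cam))
im=cv2.imread('pics/top0.png'); b=im[228:256,240:296].max(2); 
for th in (50,60,70,80):
    ys,xs=np.where(b<th); print(th,len(xs),ray(240+xs.mean(),228+ys.mean(),.116,'top').round(4))
for c in ['top','scene']:
    k=env.get_calibration(c); print((-k['R'].T@k['t']).round(3))
E
```

```text
[[ 0.5366 -0.0779]
 [ 0.6068 -0.0827]
 [ 0.5267 -0.1961]
 [ 0.5965 -0.2023]] [ 0.56664767 -0.13971941]
7.7333 [ 0.5495 -0.1246  0.1648] [ 7.383e-01  6.744e-01  1.000e-04 -8.000e-04] [ 0.515  0.406 -0.507  1.855  0.238  0.942 -0.189] F [ 0.2  0.3 -8.9] T [ 0.03 -0.12 -0.  ] 0.011449973075631486 54.99277889728546
top lock [ 0.4945 -0.1212  0.1515] 0.83
top lock [0.2236 0.2241 0.0848] 0.83
top lock [ 0.3622 -0.204   0.0858] 0.61
top lock [ 0.5499 -0.1226  0.1805] 0.59
[409.12897057 221.40052813]
scene lock [ 0.5004 -0.1199  0.1535] 0.93
scene lock [ 0.3552 -0.2039  0.0813] 0.81
scene lock [0.2241 0.2257 0.081 ] 0.77
scene cradle [ 0.5657 -0.1411  0.0033] 0.55
scene cradle [ 0.5418 -0.3883  0.0718] 0.23
[244.51394015 244.36787982]
50 200 [0.5114 0.182  0.116 ]
60 208 [0.5112 0.1819 0.116 ]
70 249 [0.5101 0.1816 0.116 ]
80 387 [0.509  0.1761 0.116 ]
[0.281 0.057 1.278]
[ 1.179 -0.353  0.775]
```

```bash
python3 - <<'E'
from h import *
rel([.566,-.140,.121],-0.084)
E
```

```text
shift/0.08 [-0.1733  0.2148  0.5564]
wz/0.5 -0.010214194462058845
```

Request:
send_rows:
  motion: [1, -0.15, 0.2, 0.05, 0, 0, -0.01, 1, -0.17, 0.21, 0.2, 0, 0, -0.01, 1, -0.17, 0.21, 0.4, 0, 0, -0.01, 1, -0.17, 0.21, 0.54, 0, 0, -0.01, 1, -0.17, 0.21, 0.54, 0, 0, -0.01, 1, -0.17, 0.21, 0.54, 0, 0, -0.01, 1, -0.17, 0.21, 0.54, 0, 0, -0.01]

```text
time_s: 8.62
position: [0.566, -0.1407, 0.1228]
tool_rot: [0.737, 0.676, 0.0, 0.0]
contact_force: [0.7, 0.1, -7.8]
finger_gap: 0.0115
grip_force: 55.0
```

```bash
python3 - <<'E'
from h import *
o=st();rel([.566,-.140,.121],-0.084)
t=env.grab_frame('top');s=env.grab_frame('scene')
a=cv2.resize(t[170:300,340:470],(400,400),interpolation=cv2.INTER_CUBIC)
b=cv2.resize(s[210:370,170:330],(400,400),interpolation=cv2.INTER_CUBIC)
cv2.imwrite('pics/p3.png',np.hstack([a,b]))
E
```

```text
8.6167 [ 0.566  -0.1407  0.1228] [7.367e-01 6.762e-01 4.000e-04 3.000e-04] [ 0.506  0.485 -0.48   1.845  0.283  0.879 -0.194] F [ 0.7  0.1 -7.8] T [-0.   -0.14  0.03] 0.011538536072103757 54.992698431015015
shift/0.08 [ 0.0083 -0.0003  0.0222]
wz/0.5 -0.0032159956817596758
```

View pics/p3.png

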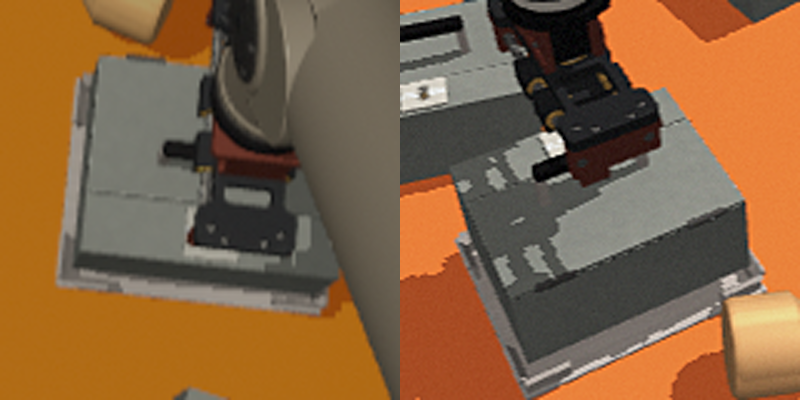

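The crops show the box hovering squarely over the cradle, with the corner angles visible all round. I'll lower it slowly.

Request:
send_rows:
  motion: [1, 0, 0, 0.06, 0, 0, 0, 1, 0, 0, 0.12, 0, 0, 0, 1, 0, 0, 0.18, 0, 0, 0, 1, 0, 0, 0.23, 0, 0, 0, 1, 0, 0, 0.23, 0, 0, 0, 1, 0, 0, 0.23, 0, 0, 0]

```text
time_s: 9.22
position: [0.5651, -0.1409, 0.1033]
tool_rot: [0.737, 0.676, -0.0, -0.0]
contact_force: [-0.0, -0.6, -8.2]
finger_gap: 0.0113
grip_force: 55.0
```

```bash
python3 - <<'E'
from h import *
st();rel([.566,-.140,.0965],-0.084)
E
```

```text
9.2167 [ 0.5651 -0.1409  0.1033] [ 7.368e-01  6.761e-01 -2.000e-04 -4.000e-04] [ 0.498  0.51  -0.47   1.859  0.3    0.844 -0.208] F [-0.  -0.6 -8.2] T [-0.02 -0.08 -0.02] 0.011294121636434791 54.99274671077728
shift/0.08 [0.0124 0.0098 0.0847]
wz/0.5 -0.00391692680818112
```

Request:
send_rows:
  motion: [1, 0, 0, 0.03, 0, 0, 0, 1, 0, 0, 0.05, 0, 0, 0, 1, 0, 0, 0.07, 0, 0, 0, 1, 0, 0, 0.085, 0, 0, 0, 1, 0, 0, 0.095, 0, 0, 0, 1, 0, 0, 0.095, 0, 0, 0]

```text
time_s: 9.72
position: [0.5657, -0.141, 0.0964]
tool_rot: [0.737, 0.676, 0.0, 0.0]
contact_force: [-0.2, 1.3, -5.4]
finger_gap: 0.0117
grip_force: 55.0
```

```bash
python3 - <<'E'
from h import *
st()
E
```

```text
9.7167 [ 0.5657 -0.141   0.0964] [7.369e-01 6.761e-01 1.000e-04 2.000e-04] [ 0.495  0.519 -0.466  1.863  0.307  0.831 -0.213] F [-0.2  1.3 -5.4] T [-0.02  0.02 -0.01] 0.011694096845409526 54.9929541349411
```

Request:
send_rows:
  motion: [1, 0, 0, 0.015, 0, 0, 0, 1, 0, 0, 0.015, 0, 0, 0, 1, 0, 0, 0.015, 0, 0, 0, 0.4, 0, 0, 0.01, 0, 0, 0, 0.4, 0, 0, 0.01, 0, 0, 0, 0.4, 0, 0, 0.01, 0, 0, 0, 0.4, 0, 0, 0.01, 0, 0, 0, 0.4, 0, 0, 0.01, 0, 0, 0, 0.4, 0, 0, 0, 0, 0, 0]

```text
time_s: 10.47
position: [0.5655, -0.1409, 0.0961]
tool_rot: [0.737, 0.676, 0.0, -0.0]
contact_force: [0.5, 0.0, -0.4]
finger_gap: 0.0478
grip_force: 0.0
```

Request:
send_rows:
  motion: [0.4, 0, 0, -0.2, 0, 0, 0, 0.4, 0, 0, -0.6, 0, 0, 0, 0.4, 0, 0, -1, 0, 0, 0, 0.4, 0, 0, -1, 0, 0, 0]

```text
time_s: 10.8
position: [0.5693, -0.141, 0.1822]
tool_rot: [0.737, 0.676, 0.003, 0.004]
contact_force: [1.1, 0.5, 0.4]
finger_gap: 0.0525
grip_force: 0.0
```

Request:
send_rows:
  motion: [0.4, -0.5, 0, -0.5, 0, 0, 0, 0.4, -0.8, 0, -1, 0, 0, 0, 0.4, -0.8, 0, -1, 0, 0, 0, 0.4, -0.8, 0, -1, 0, 0, 0]

```text
time_s: 11.13
position: [0.5615, -0.2091, 0.2602]
tool_rot: [0.739, 0.674, 0.001, 0.004]
contact_force: [-0.3, -0.0, -0.6]
finger_gap: 0.0525
grip_force: 0.0
```

```bash
python3 - <<'E'
from h import *
st()
im=env.grab_frame('wrist'); cv2.imwrite('pics/w4.png',im)
see(['handle','lock','cradle','cashbox_mid','key_bow','other_key_bow'],'wrist')
E
```

```text
11.1333 [ 0.5615 -0.2091  0.2602] [0.7387 0.6741 0.0011 0.0036] [ 6.360e-01  3.590e-01 -4.950e-01  1.679e+00  1.880e-01  1.143e+00
 -1.000e-03] F [-0.3 -0.  -0.6] T [-0.06 -0.09  0.02] 0.05254179325994355 0.0
wrist handle [ 0.5661 -0.1412  0.1148] 0.75
wrist lock [ 0.3605 -0.2091  0.0829] 0.94
wrist lock [ 0.513  -0.133   0.0846] 0.71
wrist other_key_bow [ 0.4742 -0.4015  0.0716] 0.69
```

View pics/w4.png

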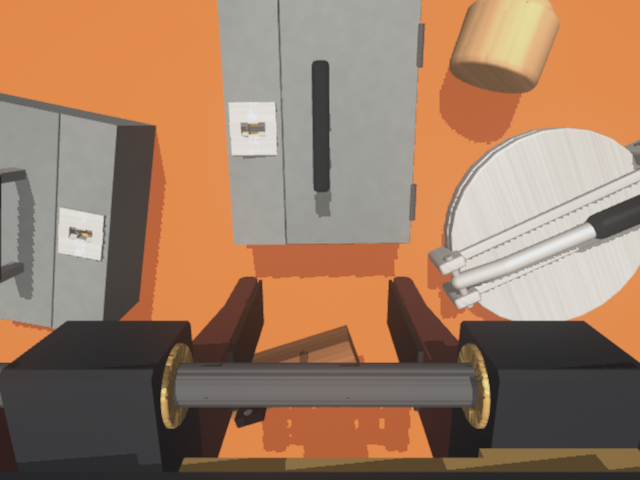

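The box sits square, with no cradle overhang visible. The keyhole is at (253,128), and the handle bar runs from (320,61) to (321,191).

```bash
python3 - <<'E'
from h import *
im=cv2.imread('pics/w4.png')
b=im[50:205,305:340].max(2); ys,xs=np.where(b<45); v=np.c_[xs+305,ys+50].astype(np.float32)
r=cv2.minAreaRect(v); print(r)
A=ray(320,61,.121,'wrist');B=ray(321,191,.121,'wrist');print(A,B,(A+B)/2,np.linalg.norm(A-B),np.arctan2(*(A-B)[[1,0]])-np.pi/2)
print('lock',ray(253,128,.086,'wrist'))
C=[ray(*p,.083,'wrist') for p in [(234,244),(408,243)]]; print(C,np.arctan2(*(C[1]-C[0])[[1,0]]))
im[im.max(2)<0]=0
g=cv2.cvtColor(im[110:148,236:272],cv2.COLOR_BGR2GRAY); ys,xs=np.where(g<110); print(len(xs),xs.mean()+236,ys.mean()+110,xs.min()+236,xs.max()+236,ys.min()+110,ys.max()+110)
rel([.543,-.30,.20],1.85)
print('top key est', 'rest centre from wells')
E
```

```text
((0.0, 0.0), (0.0, 0.0), 0.0)
[ 0.56503271 -0.08856624  0.121     ] [ 0.55812262 -0.17534381  0.121     ] [ 0.56157766 -0.13195502  0.121     ] 0.08705226868619691 -0.07946224327401108
lock [ 0.50891629 -0.12713883  0.086     ]
[array([ 0.48022464, -0.21941768,  0.083     ]), array([ 0.6261919 , -0.23077825,  0.083     ])] -0.07767295395463018
22 246.0 128.4090909090909 242 250 125 130
shift/0.08 [-1.221  -0.1025  0.6841]
wz/0.5 2.41482032060511
top key est rest centre from wells
```

Request:
send_rows:
  motion: [0, -0.5, 0, 0, 0, 0, -0.25, 0, -1, 0, 0, 0, 0, -0.5, 0, -1, 0, 0, 0, 0, -0.75, 0, -1, 0, 0, 0, 0, -0.96]

```text
time_s: 11.82
position: [0.5519, -0.2872, 0.2547]
tool_rot: [0.554, 0.832, -0.0, -0.001]
contact_force: [0.2, 0.8, 0.5]
finger_gap: 0.0757
grip_force: 0.0
```

Request:
send_rows:
  motion: [0, -0.5, 0, 0, 0, 0, -0.25, 0, -1, 0, 0, 0, 0, -0.5, 0, -1, 0, 0, 0, 0, -0.75, 0, -1, 0, 0, 0, 0, -0.96]

```text
time_s: 12.15
position: [0.5835, -0.3605, 0.2541]
tool_rot: [0.34, 0.94, 0.0, -0.001]
contact_force: [0.6, 1.1, -0.7]
finger_gap: 0.0879
grip_force: 0.0
```

Request:
send_rows:
  motion: [0, 0, 0, 0, 0, 0, -0.25, 0, 0, 0, 0, 0, 0, -0.5, 0, 0, 0, 0, 0, 0, -0.75, 0, 0, 0, 0, 0, 0, -0.96]

```text
time_s: 12.48
position: [0.5838, -0.3574, 0.2551]
tool_rot: [0.105, 0.995, 0.001, -0.001]
contact_force: [-0.7, 0.2, 0.6]
finger_gap: 0.0877
grip_force: 0.0
```

Request:
send_rows:
  motion: [0, 0, 0, 0, 0, 0, -0.25, 0, 0, 0, 0, 0, 0, -0.5, 0, 0, 0, 0, 0, 0, -0.75, 0, 0, 0, 0, 0, 0, -0.96, 0, 0, 0, 0, 0, 0, -0.96]

```text
time_s: 12.9
position: [0.5837, -0.3577, 0.2551]
tool_rot: [-0.133, 0.991, 0.001, -0.0]
contact_force: [0.7, 0.1, -0.3]
finger_gap: 0.0876
grip_force: 0.0
```

```bash
python3 - <<'E'
from h import *
st()
rel([.586,-.376,.22],1.85)
E
```

```text
12.9 [ 0.5837 -0.3577  0.2551] [-1.335e-01  9.911e-01  8.000e-04 -4.000e-04] [ 0.99   0.597 -0.823  1.449  0.442  1.29   1.969] F [ 0.7  0.1 -0.3] T [ 0.1  -0.11  0.03] 0.08763423371297661 0.0
shift/0.08 [ 0.033  -0.2294  0.438 ]
wz/0.5 -0.02288161332402039
```

Request:
send_rows:
  motion: [0, 0, -0.2, 0.4, 0, 0, 0, 0, 0, -0.2, 0.4, 0, 0, 0, 0, 0, -0.2, 0.4, 0, 0, 0, 0, 0, -0.2, 0.4, 0, 0, 0]

```text
time_s: 13.23
position: [0.5881, -0.3729, 0.2245]
tool_rot: [-0.131, 0.991, 0.0, -0.0]
contact_force: [0.3, -0.5, 0.6]
finger_gap: 0.0882
grip_force: 0.0
```

```bash
python3 - <<'E'
from h import *
o=st(); c=env.get_calibration('wrist'); im=env.grab_frame('wrist'); cv2.imwrite('pics/w5.png',im)
c2=env.get_calibration('wrist'); print(np.abs(c['t']-c2['t']).max())
np.savez('w5cal.npz',**{k:np.array(c[k]) for k in c})
see(['key_bow','other_key_bow','key_collar','key_rest'],'wrist')
E
```

```text
13.2333 [ 0.5881 -0.3729  0.2245] [-1.307e-01  9.914e-01  5.000e-04 -1.000e-04] [ 0.987  0.637 -0.804  1.453  0.467  1.25   1.967] F [ 0.3 -0.5  0.6] T [ 0.05 -0.2  -0.01] 0.08819737257828984 0.0
0.0005846859856134534
wrist key_bow [ 0.5443 -0.386   0.0688] 0.89
wrist other_key_bow [ 0.4734 -0.4016  0.0679] 0.89
wrist key_collar [ 0.5438 -0.3886  0.0342] 0.68
wrist key_rest [ 0.507  -0.4005  0.0024] 0.87
```

View pics/w5.png

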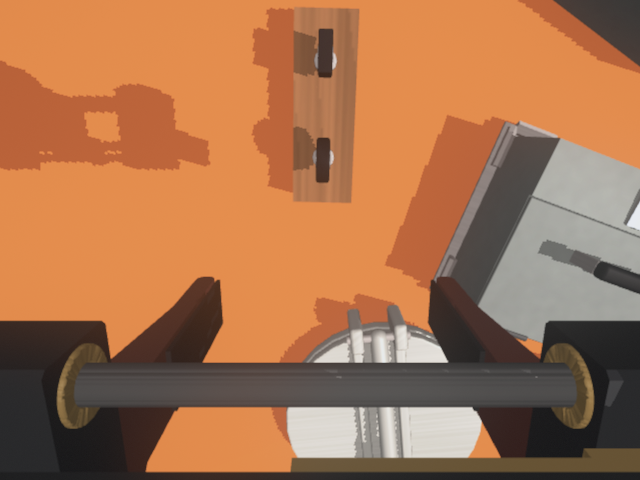

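The wrist view shows the rest upright, with the round key at (322,160) and the square one at (325,53). The round key's shadow is round, so it is the right one.

```bash
python3 - <<'E'
from h import *
c=np.load('w5cal.npz')
def r2(u,v,z):
    d=c['R'].T@np.linalg.solve(c['camera_matrix'],[u,v,1]); o=-c['R'].T@c['t']; return o+d*(z-o[2])/d[2]
C=np.array([r2(*p,.036) for p in [(293.5,8),(359,10),(351.5,202),(293.5,202)]]); print(C.round(4),C.mean(0))
for i in range(4): d=C[(i+1)%4]-C[i]; print(np.linalg.norm(d).round(4),np.arctan2(d[1],d[0]).round(3))
im=cv2.imread('pics/w5.png'); b=im[125:195,308:340].max(2); ys,xs=np.where(b<60)
print(xs.min()+308,xs.max()+308,ys.min()+125,ys.max()+125)
for v in range(138,184,6):
    q=np.where(im[v,308:340].max(1)<60)[0]+308; print(v,q.min() if len(q) else None,q.max() if len(q) else None)
print('bow top mid',r2(323,150,.085),r2(322.5,160,.075))
A=r2(325,45,.08);B=r2(322.5,160,.08);print(np.arctan2(*(B-A)[[1,0]]))
u=Ro.from_quat(env.get_obs()['tool_rot']).as_matrix(); print('tool y yaw',np.arctan2(u[1,1],u[0,1]))
E
```

```text
[[ 0.44   -0.4361  0.036 ]
 [ 0.4283 -0.3873  0.036 ]
 [ 0.5729 -0.352   0.036 ]
 [ 0.5858 -0.4002  0.036 ]] [ 0.50675805 -0.39390331  0.036     ]
0.0502 1.805
0.1489 0.24
0.0499 -1.309
0.1502 -2.9Traceback (most recent call last):
  File "<stdin>", line 8, in <module>
    return umr_minimum(a, axis, None, out, keepdims, initial, where)
ValueError: zero-size array to reduction operation minimum which has no identity
```

```bash
python3 - <<'E'
from h import *
rel([.543,-.3853,.052],1.811)
E
```

```text
shift/0.08 [0.5902 0.0055 2.1663]
wz/0.5 0.04636144831766664
```

Request:
send_rows:
  motion: [0, 0.59, 0.005, 0, 0, 0, 0.045, 0, 0.59, 0.005, 0.4, 0, 0, 0.045, 0, 0.59, 0.005, 0.8, 0, 0, 0.045, 0, 0.59, 0.005, 0.8, 0, 0, 0.045, 0, 0.59, 0.005, 0.8, 0, 0, 0.045]

```text
time_s: 13.9
position: [0.5416, -0.3852, 0.1597]
tool_rot: [-0.12, 0.993, 0.001, -0.001]
contact_force: [-0.4, -0.0, 0.8]
finger_gap: 0.0873
grip_force: 0.0
```

```bash
python3 - <<'E'
from h import *
st();rel([.543,-.3853,.052],1.811)
env.grab_frame('top');see(['key_bow'],'top')
E
```

```text
13.9 [ 0.5416 -0.3852  0.1597] [-1.201e-01  9.928e-01  9.000e-04 -9.000e-04] [ 1.054  0.646 -0.785  1.598  0.494  1.11   1.956] F [-0.4 -0.   0.8] T [ 0.09 -0.18  0.01] 0.08726572906807706 0.0
shift/0.08 [-0.0192 -0.0087  1.3458]
wz/0.5 0.0012254816249344103
top key_bow [ 0.5668 -0.136   0.1133] 0.73
```

Request:
send_rows:
  motion: [0.5, -0.01, -0.005, 0.4, 0, 0, 0, 0.5, -0.01, -0.005, 0.8, 0, 0, 0, 0.5, -0.01, -0.005, 0.8, 0, 0, 0]

```text
time_s: 14.25
position: [0.5415, -0.3847, 0.0928]
tool_rot: [-0.12, 0.993, 0.002, -0.002]
contact_force: [-1.2, -0.8, -0.8]
finger_gap: 0.0717
grip_force: 0.0
```

Request:
send_rows:
  motion: [0.6, 0, 0, 0.2, 0, 0, 0, 0.6, 0, 0, 0.4, 0, 0, 0, 0.6, 0, 0, 0.54, 0, 0, 0, 0.6, 0, 0, 0.54, 0, 0, 0, 0.6, 0, 0, 0.54, 0, 0, 0]

```text
time_s: 14.67
position: [0.5432, -0.3858, 0.0528]
tool_rot: [-0.12, 0.993, 0.0, -0.0]
contact_force: [0.4, -0.7, -0.1]
finger_gap: 0.0382
grip_force: 0.0
```

```bash
python3 - <<'E'
from h import *
st();rel([.543,-.3853,.052],1.811)
E
```

```text
14.6667 [ 0.5432 -0.3858  0.0528] [-1.201e-01  9.928e-01  2.000e-04 -2.000e-04] [ 1.01   0.762 -0.717  1.663  0.593  0.947  1.883] F [ 0.4 -0.7 -0.1] T [ 0.08 -0.18  0.  ] 0.038232329488294955 0.0
shift/0.08 [0.0005 0.006  0.0104]
wz/0.5 0.0011146650026119254
```

Request:
send_rows:
  motion: [1, 0, 0, 0, 0, 0, 0, 1, 0, 0, 0, 0, 0, 0, 1, 0, 0, 0, 0, 0, 0, 1, 0, 0, 0, 0, 0, 0, 1, 0, 0, 0, 0, 0, 0, 1, 0, 0, 0, 0, 0, 0, 1, 0, 0, 0, 0, 0, 0]
  force: 50

```text
time_s: 15.25
position: [0.5434, -0.3861, 0.0535]
tool_rot: [-0.12, 0.993, -0.0, 0.0]
contact_force: [0.4, 0.2, 3.1]
finger_gap: 0.0098
grip_force: 50.0
```

```bash
python3 - <<'E'
from h import *
st()
E
```

```text
15.25 [ 0.5434 -0.3861  0.0535] [-1.200e-01  9.928e-01 -3.000e-04  3.000e-04] [ 1.01   0.761 -0.717  1.663  0.593  0.946  1.883] F [0.4 0.2 3.1] T [ 0.06  0.04 -0.03] 0.00980044717179387 50.000980496406555
```

Request:
send_rows:
  motion: [1, 0, 0, -0.15, 0, 0, 0, 1, 0, 0, -0.4, 0, 0, 0, 1, 0, 0, -0.7, 0, 0, 0, 1, 0, 0, -1, 0, 0, 0]

```text
time_s: 15.58
position: [0.5428, -0.3854, 0.134]
tool_rot: [-0.12, 0.993, 0.001, -0.0]
contact_force: [0.8, -0.6, -0.9]
finger_gap: 0.0098
grip_force: 50.0
```

Request:
send_rows:
  motion: [1, 0, 0.1, -0.3, 0, 0, 0, 1, 0, 0.4, -0.6, 0, 0, 0, 1, 0, 0.7, -0.7, 0, 0, 0, 1, 0, 1, -0.7, 0, 0, 0]

```text
time_s: 15.92
position: [0.5254, -0.3075, 0.1924]
tool_rot: [-0.12, 0.993, -0.001, 0.002]
contact_force: [-0.0, 0.3, 0.1]
finger_gap: 0.0097
grip_force: 50.0
```

Request:
send_rows:
  motion: [1, -0.1, 0.4, 0, 0, 0, 0.16, 1, -0.2, 0.7, 0, 0, 0, 0.32, 1, -0.2, 0.9, 0, 0, 0, 0.5, 1, -0.2, 0.9, 0, 0, 0, 0.64, 1, -0.2, 0.9, 0, 0, 0, 0.64, 1, -0.2, 0.9, 0, 0, 0, 0.64]

```text
time_s: 16.42
position: [0.5225, -0.2346, 0.1896]
tool_rot: [0.038, 0.999, -0.0, 0.0]
contact_force: [0.5, -0.1, -0.4]
finger_gap: 0.0098
grip_force: 50.0
```

```bash
python3 - <<'E'
from h import *
o=st(); c=env.get_calibration('wrist'); im=env.grab_frame('wrist'); cv2.imwrite('pics/w6.png',im)
np.savez('w6cal.npz',**{k:np.array(c[k]) for k in c})
see(['lock','handle','key_bow','key_collar'],'wrist')
print(pix(o['position'],'wrist'),pix([.513,-.1364,.086],'wrist'))
rel([.513,-.1364,.155],1.489)
E
```

```text
16.4167 [ 0.5225 -0.2346  0.1896] [ 3.850e-02  9.993e-01 -4.000e-04  2.000e-04] [ 0.926  0.458 -0.797  1.799  0.376  1.043  1.481] F [ 0.5 -0.1 -0.4] T [ 0.02 -0.08  0.04] 0.00975947002812094 49.99996840953827
wrist lock [ 0.5142 -0.1326  0.0863] 0.56
wrist handle [ 0.5666 -0.1378  0.1163] 0.63
wrist key_bow [ 0.5187 -0.2337  0.2026] 0.62
wrist key_bow [ 0.5676 -0.1384  0.1143] 0.5
wrist key_collar [ 0.5208 -0.2374  0.1694] 0.87
[323.63899788 301.72495455] [472.28552279 213.19009307]
shift/0.08 [0.2144 1.2202 0.4235]
wz/0.5 0.004563325251997874
```

View pics/w6.png

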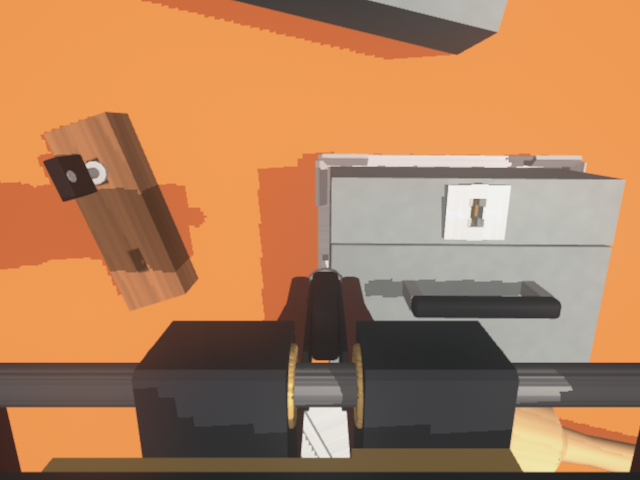

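The wrist view shows the key gripped, with its tip at about (326,262) and its bow upright. The keyhole is at (477,212). The square key is untouched at (70,177).

```bash
python3 - <<'E'
from h import *
c=np.load('w6cal.npz'); im=cv2.imread('pics/w6.png')
def r2(u,v,z):
    d=c['R'].T@np.linalg.solve(c['camera_matrix'],[u,v,1]); o=-c['R'].T@c['t']; return o+d*(z-o[2])/d[2]
def px(X): 
    x=c['camera_matrix']@(c['R']@np.array(X)+c['t']); return (x[:2]/x[2]).round(1)
P=np.array([r2(*p,.086) for p in [(447,184.5),(508.5,184.5),(507,241),(443.5,240)]]);print('plate',P.round(4),P.mean(0).round(4))
print('hole',r2(477,212,.086).round(4))
A=r2(414,306,.115);B=r2(558,307,.115);print('handle',A,B,(A+B)/2)
o=env.get_obs(); R=Ro.from_quat(o['tool_rot']).as_matrix(); p=np.array(o['position'])
for d,n in [(.0174,'collar'),(.0474,'tip'),(.03,'x')]: print(n,px(p+R@[0,0,d]),px(p+R@[.002,0,d]))
a=cv2.resize(im[165:260,430:525],(400,400),interpolation=cv2.INTER_CUBIC); b=cv2.resize(im[235:330,280:375],(400,400),interpolation=cv2.INTER_CUBIC)
cv2.imwrite('pics/c6.png',np.hstack([a,b]))
E
```

```text
plate [[ 0.4928 -0.1524  0.086 ]
 [ 0.4959 -0.1129  0.086 ]
 [ 0.5338 -0.1125  0.086 ]
 [ 0.5299 -0.1548  0.086 ]] [ 0.5131 -0.1332  0.086 ]
hole [ 0.5125 -0.1328  0.086 ]
handle [ 0.56261893 -0.18118844  0.115     ] [ 0.57019571 -0.09182554  0.115     ] [ 0.56640732 -0.13650699  0.115     ]
collar [321.8 285.1] [321.8 281.1]
tip [322.3 264.6] [322.3 261.1]
x [322.  275.8] [322. 272.]
```

View pics/c6.png

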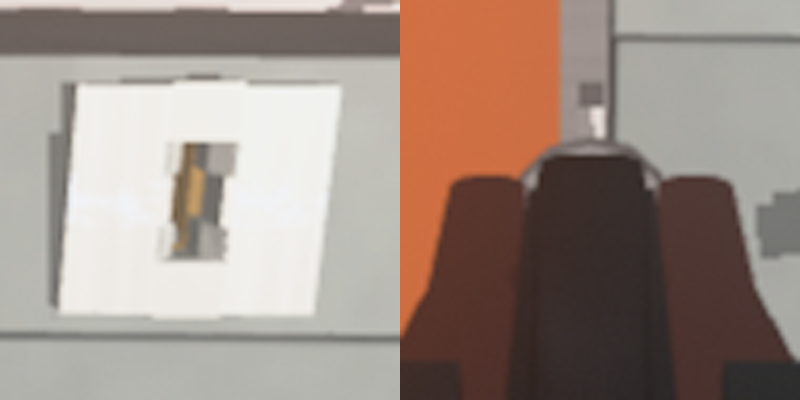

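Request:
send_rows:
  motion: [1, 0.1, 0.35, 0, 0, 0, 0, 1, 0.2, 0.7, 0, 0, 0, 0, 1, 0.21, 1, 0, 0, 0, 0]

```text
time_s: 16.92
position: [0.5109, -0.1524, 0.1887]
tool_rot: [0.04, 0.999, 0.0, -0.001]
contact_force: [0.2, -0.2, 0.4]
finger_gap: 0.0099
grip_force: 50.0
```

Request:
send_rows:
  motion: [1, 0, 0.23, 0, 0, 0, 0, 1, 0, 0.23, 0.2, 0, 0, 0, 1, 0, 0.23, 0.4, 0, 0, 0, 1, 0, 0.23, 0.5, 0, 0, 0, 1, 0, 0.23, 0.5, 0, 0, 0, 1, 0, 0.23, 0.5, 0, 0, 0, 1, 0, 0.23, 0.5, 0, 0, 0]

```text
time_s: 17.5
position: [0.514, -0.1353, 0.1496]
tool_rot: [0.04, 0.999, 0.0, 0.0]
contact_force: [0.3, -0.4, -0.4]
finger_gap: 0.0098
grip_force: 50.0
```

```bash
python3 - <<'E'
from h import *
o=st(); c=env.get_calibration('wrist'); im=env.grab_frame('wrist'); cv2.imwrite('pics/w7.png',im)
np.savez('w7cal.npz',**{k:np.array(c[k]) for k in c})
rel([.5128,-.1356,.145],1.487)
R=Ro.from_quat(o['tool_rot']).as_matrix(); p=np.array(o['position'])
print('tip',pix(p+R@[0,0,.0474],'wrist'),'lock',pix([.5128,-.1356,.086],'wrist'))
cv2.imwrite('pics/c7.png',cv2.resize(im[180:340,220:430],None,fx=3.5,fy=3.5,interpolation=cv2.INTER_CUBIC))
E
```

```text
17.5 [ 0.514  -0.1353  0.1496] [3.990e-02 9.992e-01 1.000e-04 4.000e-04] [ 0.79   0.447 -0.814  1.928  0.401  0.934  1.272] F [ 0.3 -0.4 -0.4] T [ 0.03 -0.17 -0.02] 0.009792936800037918 49.9998414516449
shift/0.08 [ 0.0159 -0.0051  0.0591]
wz/0.5 0.008019823317413799
tip [323.0660485  264.88887159] lock [322.47237788 253.85010776]
```

View pics/c7.png

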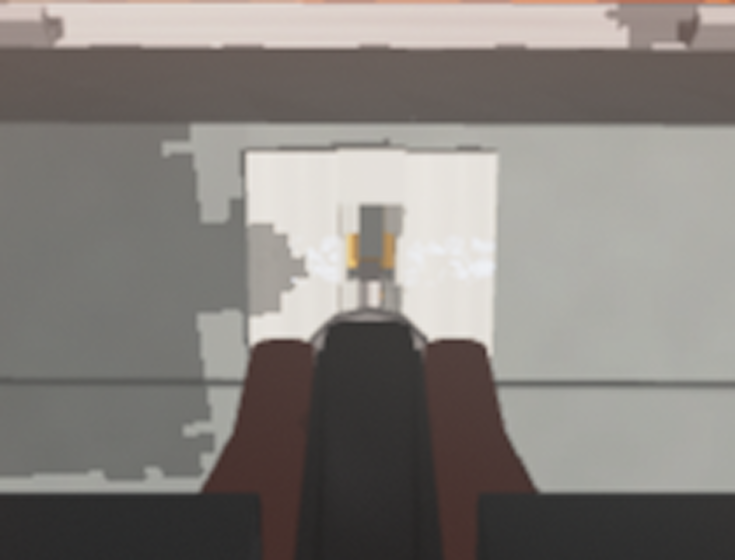

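Request:
send_rows:
  motion: [1, 0.008, -0.003, 0.05, 0, 0, 0.005, 1, 0.008, -0.003, 0.11, 0, 0, 0.005, 1, 0.008, -0.003, 0.16, 0, 0, 0.005, 1, 0.008, -0.003, 0.2, 0, 0, 0.005, 1, 0.008, -0.003, 0.25, 0, 0, 0.005, 1, 0.008, -0.003, 0.25, 0, 0, 0.005]

```text
time_s: 18.05
position: [0.5123, -0.1351, 0.1281]
tool_rot: [0.041, 0.999, 0.0, -0.001]
contact_force: [-0.0, 0.3, 0.3]
finger_gap: 0.0098
grip_force: 50.0
```

```bash
python3 - <<'E'
from h import *
st();rel([.5133,-.1356,.115],1.487)
E
```

```text
18.05 [ 0.5123 -0.1351  0.1281] [ 4.090e-02  9.992e-01  2.000e-04 -7.000e-04] [ 0.773  0.474 -0.795  1.948  0.43   0.897  1.246] F [-0.   0.3  0.3] T [ 0.07 -0.11  0.01] 0.009821695875694151 49.999921917915344
shift/0.08 [-0.0131 -0.0047  0.1633]
wz/0.5 0.0041456639977828225
```

Request:
send_rows:
  motion: [1, -0.005, -0.002, 0.04, 0, 0, 0, 1, -0.005, -0.002, 0.08, 0, 0, 0, 1, -0.005, -0.002, 0.12, 0, 0, 0, 1, -0.005, -0.002, 0.16, 0, 0, 0, 1, -0.005, -0.002, 0.16, 0, 0, 0]

```text
time_s: 18.47
position: [0.5128, -0.1353, 0.1155]
tool_rot: [0.041, 0.999, 0.0, -0.0]
contact_force: [0.6, 0.7, 0.1]
finger_gap: 0.0098
grip_force: 50.0
```

```bash
python3 - <<'E'
from h import *
st();rel([.5133,-.1356,.1034],1.487)
E
```

```text
18.4667 [ 0.5128 -0.1353  0.1155] [ 4.080e-02  9.992e-01  1.000e-04 -5.000e-04] [ 0.761  0.491 -0.783  1.957  0.448  0.875  1.23 ] F [0.6 0.7 0.1] T [ 0.06 -0.09  0.05] 0.009783793386682364 50.00002920627594
shift/0.08 [-0.0065 -0.0027  0.151 ]
wz/0.5 0.004169021808415163
```

Request:
send_rows:
  motion: [1, 0, 0, 0.04, 0, 0, 0.06, 1, 0, 0, 0.07, 0, 0, -0.06, 1, 0, 0, 0.1, 0, 0, 0.06, 1, 0, 0, 0.12, 0, 0, -0.06, 1, 0, 0, 0.14, 0, 0, 0.06, 1, 0, 0, 0.16, 0, 0, -0.06, 1, 0, 0, 0.16, 0, 0, 0, 1, 0, 0, 0.16, 0, 0, 0]
  force: 60

```text
time_s: 19.13
position: [0.514, -0.135, 0.1038]
tool_rot: [0.041, 0.999, 0.0, 0.001]
contact_force: [0.7, -0.1, 0.2]
finger_gap: 0.0098
grip_force: 60.0
```

```bash
python3 - <<'E'
from h import *
st();rel([.5133,-.1356,.1034],1.487)
E
```

```text
19.1333 [ 0.514  -0.135   0.1038] [4.120e-02 9.992e-01 2.000e-04 8.000e-04] [ 0.75   0.507 -0.772  1.965  0.467  0.852  1.214] F [ 0.7 -0.1  0.2] T [ 0.32 -0.37  0.08] 0.009792276366965941 60.00039517879486
shift/0.08 [ 0.0079 -0.0084  0.0046]
wz/0.5 0.002795801805162146
```

Request:
send_rows:
  motion: [1, 0, 0, 0.015, 0, 0, 0.04, 1, 0, 0, 0.03, 0, 0, -0.04, 1, 0, 0, 0.04, 0, 0, 0.04, 1, 0, 0, 0.05, 0, 0, 0, 1, 0, 0, 0.05, 0, 0, 0, 1, 0, 0, 0.05, 0, 0, 0]

```text
time_s: 19.63
position: [0.5144, -0.135, 0.1031]
tool_rot: [0.041, 0.999, -0.001, 0.001]
contact_force: [-10.9, 2.8, 36.7]
finger_gap: 0.0096
grip_force: 60.0
```

```bash
python3 - <<'E'
from h import *
o=st(); im=env.grab_frame('wrist'); see(['key_collar','key_bow','lock'],'wrist')
cv2.imwrite('pics/w8.png',cv2.resize(im[180:340,220:430],None,fx=3.5,fy=3.5,interpolation=cv2.INTER_CUBIC))
E
```

```text
19.6333 [ 0.5144 -0.135   0.1031] [ 4.090e-02  9.992e-01 -1.200e-03  8.000e-04] [ 0.747  0.508 -0.771  1.965  0.471  0.852  1.21 ] F [-10.9   2.8  36.7] T [ 0.57  2.57 -0.03] 0.009616575733854715 60.01303732395172
wrist key_collar [ 0.5157 -0.138   0.0862] 0.74
wrist key_bow [ 0.5115 -0.1352  0.1175] 0.87
wrist lock [ 0.5146 -0.135   0.0902] 0.68
wrist lock [ 0.5132 -0.1368  0.1148] 0.62
```

View pics/w8.png

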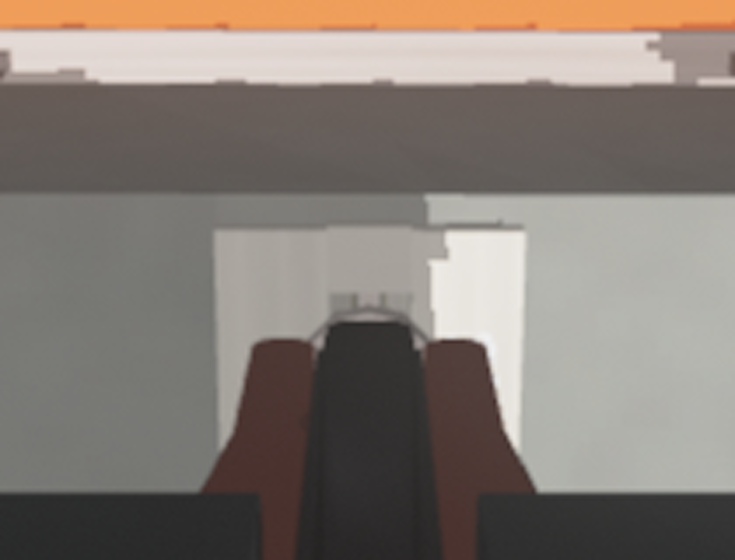

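Home: firm contact at TCP z = 0.103 m, and the crop shows the collar on the face. I'll ease the push and turn clockwise.

Request:
send_rows:
  motion: [1, 0.008, 0, -0.02, 0, 0, 0, 1, 0.008, 0, -0.025, 0, 0, 0, 1, 0.008, 0, -0.025, 0, 0, 0.2, 1, 0.008, 0, -0.025, 0, 0, 0.4, 1, 0.008, 0, -0.025, 0, 0, 0.6, 1, 0.008, 0, -0.025, 0, 0, 0.6]

```text
time_s: 20.33
position: [0.5142, -0.1353, 0.1033]
tool_rot: [0.192, 0.981, -0.0, 0.002]
contact_force: [-2.8, 0.9, 14.3]
finger_gap: 0.0101
grip_force: 60.0
```

```bash
python3 - <<'E'
from h import *
st()
E
```

```text
20.3333 [ 0.5142 -0.1353  0.1033] [ 1.921e-01  9.814e-01 -4.000e-04  1.600e-03] [ 0.697  0.486 -0.7    1.969  0.422  0.831  0.948] F [-2.8  0.9 14.3] T [0.18 0.46 0.02] 0.010138035590661367 60.00612258911133
```

Request:
send_rows:
  motion: [1, 0, 0, 0, 0, 0, 0.2, 1, 0, 0, 0, 0, 0, 0.4, 1, 0, 0, 0, 0, 0, 0.6, 1, 0, 0, 0, 0, 0, 0.8, 1, 0, 0, 0, 0, 0, 1, 1, 0, 0, 0, 0, 0, 1]

```text
time_s: 20.83
position: [0.5138, -0.1358, 0.1033]
tool_rot: [0.429, 0.903, -0.0, 0.001]
contact_force: [-2.5, -1.0, 14.8]
finger_gap: 0.0098
grip_force: 60.0
```

```bash
python3 - <<'E'
from h import *
st()
E
```

```text
20.8333 [ 0.5138 -0.1358  0.1033] [ 4.290e-01  9.033e-01 -4.000e-04  1.500e-03] [ 0.609  0.457 -0.584  1.975  0.347  0.806  0.513] F [-2.5 -1.  14.8] T [-0.12  0.69  0.08] 0.009795557451355689 60.00674486160278
```

Request:
send_rows:
  motion: [1, 0, 0, 0, 0, 0, 0.2, 1, 0, 0, 0, 0, 0, 0.4, 1, 0, 0, 0, 0, 0, 0.6, 1, 0, 0, 0, 0, 0, 0.8, 1, 0, 0, 0, 0, 0, 1, 1, 0, 0, 0, 0, 0, 1]

```text
time_s: 21.33
position: [0.5133, -0.1361, 0.1033]
tool_rot: [0.639, 0.769, -0.0, 0.001]
contact_force: [-4.8, -0.8, 15.9]
finger_gap: 0.0099
grip_force: 60.0
```

Request:
send_rows:
  motion: [1, 0, 0, 0, 0, 0, 0.15, 1, 0, 0, 0, 0, 0, 0.3, 1, 0, 0, 0, 0, 0, 0.45, 1, 0, 0, 0, 0, 0, 0.5, 1, 0, 0, 0, 0, 0, 0.5, 1, 0, 0, 0, 0, 0, 0.5]

```text
time_s: 21.83
position: [0.513, -0.1362, 0.1033]
tool_rot: [0.728, 0.685, -0.0, 0.001]
contact_force: [-4.3, 0.2, 17.7]
finger_gap: 0.0094
grip_force: 60.0
```

```bash
python3 - <<'E'
from h import *
st(); s=env.grab_frame('scene'); w=env.grab_frame('wrist')
a=cv2.resize(s[200:370,170:340],(400,400),interpolation=cv2.INTER_CUBIC); b=cv2.resize(w,(400,400))
cv2.imwrite('pics/f9.png',np.hstack([a,b]))
see(['lock','key_collar','cashbox_mid','handle'],'scene')
E
```

```text
21.8333 [ 0.513  -0.1362  0.1033] [ 7.283e-01  6.852e-01 -5.000e-04  1.000e-03] [ 0.474  0.425 -0.412  1.984  0.241  0.778 -0.138] F [-4.3  0.2 17.7] T [-0.29  1.3   0.1 ] 0.009439629328596565 60.01052677631378
scene lock [ 0.3572 -0.2013  0.079 ] 0.98
scene lock [0.2232 0.2279 0.0821] 0.85
scene lock [ 0.5153 -0.1372  0.087 ] 0.82
scene lock [ 7.302e-01  2.930e-01 -5.000e-04] 0.72
scene cashbox_mid [ 0.309  -0.1942  0.0388] 0.82
scene cashbox_mid [0.2739 0.2322 0.0379] 0.81
scene cashbox_mid [0.5328 0.4311 0.0308] 0.37
scene handle [ 0.5703 -0.1381  0.1229] 0.94
scene handle [0.278  0.2267 0.1151] 0.75
scene handle [ 0.5183 -0.1398  0.0859] 0.7
scene handle [ 0.3082 -0.1877  0.1092] 0.65
```

View pics/f9.png

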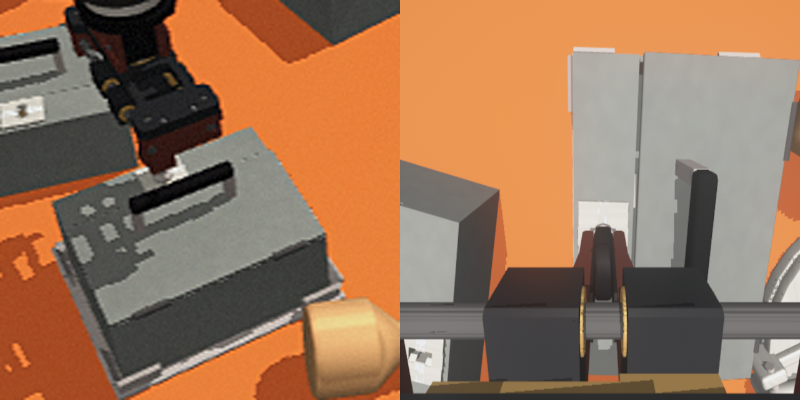

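The crops show the key still gripped and turned about 1.55 rad. The lid seam has opened wider, and the handle reads about 8 mm higher, so the lid is ajar. The box is still seated in the cradle, so I'll hand in.

```bash
python3 -c "
from cell import env
print(env.close_job())"
```

```text
the job is handed in; nothing more can be done
None
```

I handed in the job with the box square in the cradle, the round-bowed key home in the lock and held about 1.55 rad clockwise, and the lid looking ajar in the camera views; the judge's result was not shown.

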